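Release and slide off a terminal cover

ROBOT

A 7-joint arm with a two-finger parallel gripper is mounted at the origin on a cart in front of the work surface, level with it; the furniture and walls round the work are solid. World frame = base frame: x ahead of the robot, y to its left, z up, the work surface at z = 0. Lengths are in m, angles in rad, forces in N, time in s.
With the tool pointing down it reaches from about 0.4 to 0.85 m from the base axis. Payload 10.4 kg.
Tool frame: the origin (TCP) lies midway between the tips of the shut fingers; the grasp point (between the pads) lies 19 mm behind it; z points along the fingers, y is the line along which they close (so a half turn about z gives the same grasp; the last joint's range is limited). The gripper opens to 87 mm and grips with 3 to 60 N. Pads are 19 mm wide; open, the fingers measure 117 mm over their backs; the gripper's body (75 mm by 190 mm) begins 51 mm behind the grasp point.
Start: joints at [1.324, 0.332, -0.065, 1.46, 0.022, 1.35, -0.088], TCP at [0.139, -0.609, 0.223] pointing down, gripper open.
Joint ranges: [-2.6, 2.6], [-0.5, 2.12], [-1.47, 1.34], [0.16, 2.42], [-1.27, 4.41], [0.06, 2.06], [-2.6, 2.6]. Speed limits (rad/s): [2.22, 2.22, 2.79, 2.79, 3.14, 3.14, 3.14].

INTERFACE

Orientations are given as a unit quaternion [x, y, z, w].
In Python, from bench import sensors, eyes, order gives the robot as it stands.
- The arm moves only by the tool arm_command, never from a script. Its argument "steps" is a list of rows, each an object with "rot": the turn, a rotation vector about the world's x, y, z in degrees, a list of three; "slide": the shift along the world's x, y, z in m, a list of three; "grip": the opening, from 0 (shut) to 1 (fully open). A call has exactly 8 rows; each row shifts and turns the commanded pose from where the row before left it; what a row does not reach is not made up. A row lasts 1/8 s, in which the tool goes at most 62.5 mm and 10.7 degrees, less where a joint would pass 70% of its speed; a pose out of reach is approached as far as the arm can. A call with a gripper value outside its range is refused whole. The fingers move at their own pace and stop on an object; "newtons" is the grip in N (left out, the last holds). Time passes only in rows, so rows that do not move let the fingers close, or fill a call up. It gives the time, the measured TCP pose, the force, the opening and the grip force at its end, in the units of the state.
- sensors.read_state(): the state, without advancing time (a new reading comes with each control period).
- eyes.camera(name): name is "scene" or "top" or "wrist"; returns a dict with "pixels" (420x560x3 uint8, red, green, blue), "intrinsics" (3x3 intrinsics, pixels), "pose" (4x4, takes a point from camera to world coordinates). Camera axes: x right, y down, z forward; pixel columns grow to the right and rows downward; lengths in m; the calibration is good to about 2 mm. A picture is of the moment at which its call begins. There is no depth.
- order.close_job(): hands the job in; it is judged then, once.
Trained networks look in a picture, given as the dict that the camera call returned (one of the last four; its "shot" number tells which), for a name from the list of things; names that differ only in an ending like _2 or _b are one class to them, and where a whole thing is asked for, a point or a joint stands for the part that bears it (a point fixed in the world has none). Each returns a list of dicts, best first, with "conf" (0 to 1); they miss things now and then, are a little off and sometimes report something else, mostly with a low value. They report only what shows in the picture. A call takes as long as a camera call.
- eyes.look_for(name, picture): "bbox" ([left, top, right, bottom] in pixels, round what is visible of it).
The state is a dict: "time": time; "joint_positions": joint angles; "joint_vel": joint speeds; "joint_torque": joint torques, N m; "ee_pos": TCP position; "eef_rot": TCP orientation; "ft_force": force on the tool from outside, world axes, zero at the start; "torque": the same for the moment, N m; "width": finger opening in m; "grip_force": force on a finger pad.
Only numpy, scipy, OpenCV 4.12 (cv2) and the standard library are available. Lean on these libraries where they do the work, as an engineer would, in place of code of your own. Each camera call takes 0.05 s, during which the arm holds its last target. There are 200 camera calls.

TASK

Open the terminal box on the bench with the fingertips, lifting nothing: press the snap tab at its end down so that the cover jumps free, then push the cover by its upright rib, along its runners and off its seat, until it lies flat on the parking ledge against the end stop. Do not knock over or shift the vial, the stamp or the sample cone beside the box.

Things in the scene. Friction and masses are not known exactly. Their poses are not given: they have to be found in the camera images.
- terminal_box: bare-metal terminal box fixed to the bench, 255 mm long, 80 wide (fixing ears 116 over all, 9 high), small blanked cable gland at the tab end. Origin on the bench under the seat's centre; z up, +x = the way the cover slides off. Along x: block with the tab -105..-35 mm, 32 high; seat -35..35, 32 high; parking ledge 35..150, 29 high (3 mm step down). Two sprung plungers, 40 high, push the cover forward
- snap_tab (a joint): travel of the sprung snap tab, m: 0 = out (latched), 0.008 = fully pressed down. Needs about 2 to 8 N and springs back. The cover is freed from about 0.0055 on; the plungers then push it 7 mm towards +x, where the tab cannot catch it again, so the tab may be let go (allow some 0.3 s pressed)
- tab_pad (a point): centre of the top of the tab's pad: a ribbed rectangle 26 mm (along the box) by 30 mm, 48 mm above the bench, 40 mm when fully pressed; at x = -80, y = 0 mm of the box. Moves with the tab; axes as the box
- cover: loose plastic cover, about 90 g: plate 70 mm (x) by 60 (y), 6 thick, with a 28 mm tail frame at its -x end that the tab hooks. Origin at the centre of the plate's underside; axes as the box. Latched it sits at x = 0, z = 32 mm of the box; it slides along +x on the centre line with 1 to 8 N, and rests against the end stop at x = 100.5, z = 29 mm of the box
- push_rib (a point): middle of the rear (-x) face of the cover's upright rib, the face to push towards +x; at x = 6, z = 13 mm of the cover. The rib is 40 mm wide (y), 6 thick, and rises 14 mm above the plate's top, which is 7 mm below this point. Behind it 41 mm of plate is free; the tab's pad begins 73 mm behind it while latched
- end_stop (a point): middle of the top edge of the end stop's face at the far end of the ledge, 42 mm above the bench, at x = 135.5 mm of the box. Axes as the box. The side walls: along the seat 43 mm high with inward lips, 53 mm free between them; along the ledge 36 mm high, 63 mm apart
- vial: stoppered sample vial, black cap, upright, 26 mm across, 52 mm tall; origin at the centre of its underside
- stamp: wooden hand stamp, upright, 24x34 mm foot, 60 mm tall; origin at the centre of its underside
- cone: grey metal sample cone, upright, 22 mm across, 26 mm tall; origin at the centre of its underside

How it is judged:
On the way, in this order (a step that is already met when the one before it is completed fails the run):
1. the snap tab is pressed in (value of joint snap_tab above 0.0055 m), for 0.05 s.
2. the cover is pushed off its seat (x of cover in the frame of terminal_box above 0.075 m), for 0.1 s.
At the end, for the whole second after the job is handed in: the cover lies flat (within 0.06 rad) and at rest on the parking ledge, within about 10 mm of the end stop; vial, stamp and cone stand within 20 mm of where they stood (x of cover in the frame of terminal_box between 0.09 and 0.106 m and z of cover in the frame of terminal_box between 0.027 and 0.0305 m and angle between cover's own z axis and vertical below 0.06 rad and linear speed of cover below 0.01 m/s and angle between each of vial, stamp, cone's own z axis and vertical below 0.2 rad and distance of each of vial, stamp, cone from where it was at the start of the episode below 0.02 m); the robot touches nothing.
It fails at once if the cover is lifted or tipped out of its track (z of cover in the frame of terminal_box above 0.044 m or angle between cover's own z axis and vertical above 0.4 rad).
It fails at once if the vial is shifted, lifted or knocked over (distance of vial from where it was at the start of the episode above 0.02 m or angle between vial's own z axis and vertical above 0.3 rad).
It fails at once if the stamp is shifted, lifted or knocked over (distance of stamp from where it was at the start of the episode above 0.02 m or angle between stamp's own z axis and vertical above 0.3 rad).
It fails at once if the cone is shifted, lifted or knocked over (distance of cone from where it was at the start of the episode above 0.02 m or angle between cone's own z axis and vertical above 0.3 rad).
It also fails if it takes over 38 s, if anything falls off the work surface, if the arm or the gripper's body presses on something with over 40 N, if the wrist force passes 120 N, or if a joint passes its speed limit or range.

## Working session

There is one attempt and no reset: what is moved stays moved. The work goes in short steps, Python scripts to look and compute and a tool call to move; the robot and the scene stay as the last step left them, time stands still between calls to the robot, and variables do not carry over. Pictures are saved under pics/ and viewed, at most 10 in all, crops included, and the job is handed in when it is done.

Besides the shell and the picture viewer there is one more tool, called after ">>>" as name(argument=value, ...), one argument or row to a line, values as JSON. arm_command: Moves the arm, as the interface text tells. Its arguments: {"type":"object","properties":{"steps":{"type":"array","items":{"type":"object","properties":{"rot":{"type":"array","items":{"type":"number"}},"slide":{"type":"array","items":{"type":"number"}},"grip":{"type":"number"}}}},"newtons":{"type":"number"}},"required":["steps"]}

```bash
mkdir -p pics; cat > h.py <<'E'
import numpy as np, cv2
from bench import sensors, eyes, order
def ray(p,u,v):
    K=np.array(p["intrinsics"]);T=np.array(p["pose"]);d=T[:3,:3]@np.linalg.solve(K,[u,v,1]);return T[:3,3],d
def at(p,u,v,z):
    o,d=ray(p,u,v);return o+d*(z-o[2])/d[2]
def proj(p,X):
    K=np.array(p["intrinsics"]);T=np.array(p["pose"]);c=K@(T[:3,:3].T@(np.array(X)-T[:3,3]));return c[:2]/c[2]
def save(p,n):cv2.imwrite("pics/"+n,cv2.cvtColor(np.asarray(p["pixels"]),cv2.COLOR_RGB2BGR))
E
python3 - <<'E'
from h import *
s=sensors.read_state();print(s["ee_pos"],s["eef_rot"],s["width"])
for c in("top","scene"):
    p=eyes.camera(c);save(p,c+"0.png");print(c,np.round(p["pose"],3).tolist())
    for n in("terminal_box","snap_tab","cover","vial","stamp","cone"):
        for r in eyes.look_for(n,p)[:2]:
            b=r["bbox"];print(n,round(r["conf"],2),np.round(b),np.round(at(p,(b[0]+b[2])/2,(b[1]+b[3])/2,.03),3))
E
```

```text
[ 0.13862749 -0.60903536  0.22177674] [ 9.93743732e-01  1.11682295e-01 -1.07194891e-04 -6.70076476e-04] 0.08713790163211803
top [[-0.018, -0.99, 0.141, 0.443], [-0.999, 0.014, -0.03, 0.068], [0.027, -0.142, -0.99, 0.906], [0.0, 0.0, 0.0, 1.0]]
terminal_box 0.65 [232. 182. 362. 262.] [0.533 0.018 0.03 ]
snap_tab 0.66 [329. 229. 352. 242.] [ 0.503 -0.07   0.03 ]
cover 0.88 [288. 204. 339. 244.] [ 0.528 -0.016  0.03 ]
vial 0.6 [289. 147. 302. 166.] [0.672 0.019 0.03 ]
vial 0.3 [234. 183. 364. 261.] [0.533 0.014 0.03 ]
stamp 0.67 [232. 183. 360. 259.] [0.535 0.02  0.03 ]
stamp 0.51 [304. 269. 322. 289.] [ 0.417 -0.012  0.03 ]
cone 0.55 [346. 171. 355. 184.] [ 0.625 -0.096  0.03 ]
scene [[0.825, -0.385, 0.415, 0.231], [-0.565, -0.549, 0.615, -0.451], [-0.009, -0.742, -0.67, 0.639], [0.0, 0.0, 0.0, 1.0]]
terminal_box 0.58 [224. 199. 310. 319.] [ 0.526 -0.005  0.03 ]
snap_tab 0.71 [274. 275. 285. 297.] [ 0.51  -0.066  0.03 ]
cover 0.91 [253. 240. 288. 283.] [ 0.527 -0.013  0.03 ]
vial 0.6 [316. 205. 328. 231.] [0.673 0.021 0.03 ]
stamp 0.73 [211. 277. 226. 306.] [ 0.42  -0.017  0.03 ]
cone 0.47 [340. 264. 351. 281.] [ 0.62  -0.107  0.03 ]
```

View pics/top0.png

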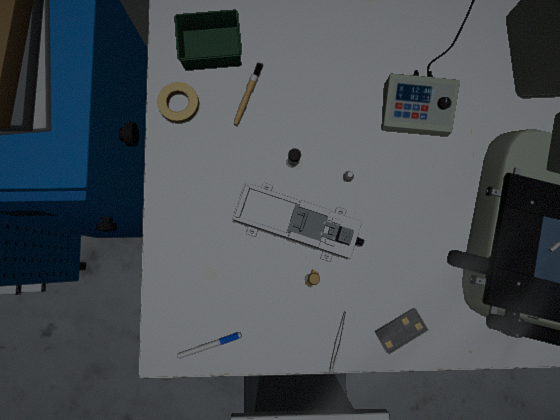

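View pics/scene0.png

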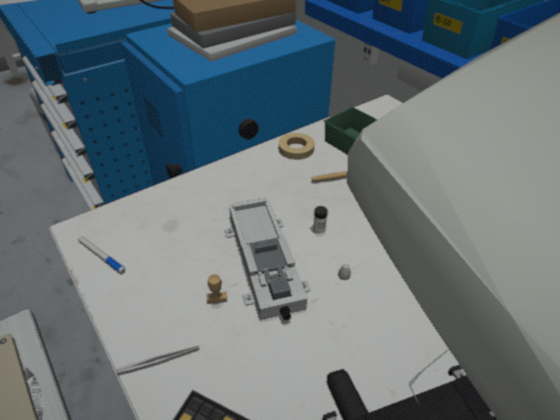

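The top view shows the box with its ledge end near (240,200) and its tab at (345,236). The vial is at (294,157), the cone at (348,176) and the stamp at (313,279). The scene view agrees. Next I'll fit the box axis.

```bash
python3 - <<'E'
from h import *
p=eyes.camera("top");q=eyes.camera("scene")
im=np.asarray(p["pixels"])
g=cv2.cvtColor(im,cv2.COLOR_RGB2BGR)
# first guess: tab pad & ledge end
th=np.deg2rad(106-0);
tab=at(p,344,235.5,.048); 
e1=at(p,243.5,183.5,.036);e2=at(p,233.5,221,.036)
m=(e1+e2)/2; print("tab",tab,"far corners",e1,e2,"mid",m)
d=(m-tab)[:2];print("len",np.hypot(*d),"yaw",np.degrees(np.arctan2(d[1],d[0])))
d/=np.hypot(*d);o=tab[:2]+.08*d;print("origin",o)
def W(x,y,z):n=np.array([-d[1],d[0]]);return [*(o+x*d+y*n),z]
def draw(p,n,x0,y0,w,h,s):
    g=cv2.cvtColor(np.asarray(p["pixels"]),cv2.COLOR_RGB2BGR)[y0:y0+h,x0:x0+w];g=cv2.resize(g,None,fx=s,fy=s,interpolation=cv2.INTER_CUBIC)
    def poly(pts,c):
        a=np.array([(proj(p,W(*t))-[x0,y0]+.5)*s for t in pts]).astype(int);cv2.polylines(g,[a],True,c,1)
    R=lambda a,b,c,z:[(a,-c,z),(b,-c,z),(b,c,z),(a,c,z)]
    poly(R(-.093,-.067,.015,.048),(0,0,255));poly(R(.006,.012,.02,.052),(0,255,0));poly(R(-.105,.15,.04,.032),(255,0,0));poly([(.1355,-.03,.042),(.1355,.03,.042)],(0,255,255))
    cv2.imwrite("pics/"+n,g)
draw(p,"t1.png",225,170,150,100,5);draw(q,"s1.png",210,185,120,140,4)
E
```

```text
tab [ 0.5024826  -0.07472235  0.048     ] far corners [0.61380639 0.12717714 0.036     ] [0.53645241 0.14780042 0.036     ] mid [0.5751294  0.13748878 0.036     ]
len 0.22430139951261782 yaw 71.10224989428674
origin [0.52839302 0.0009655 ]
```

View pics/t1.png

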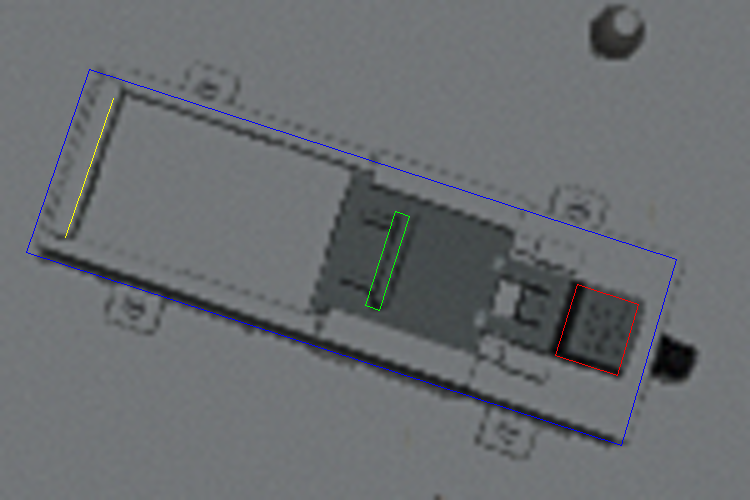

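View pics/s1.png

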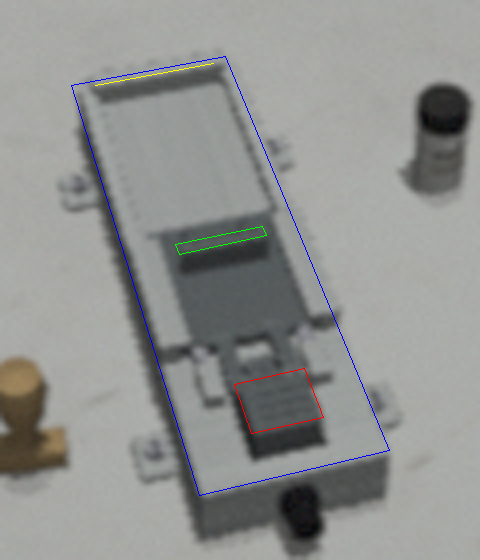

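The overlay matches the tab, rib and end stop to within a few mm (yaw about 71°). There is an unidentified machine to the right, handle end near (452,258) in the top view, so I'll triangulate it before choosing a path.

```bash
python3 - <<'E'
from h import *
p=eyes.camera("top");q=eyes.camera("scene")
def tri(a,b):
    o,d=ray(p,*a);o2,e=ray(q,*b);s=np.linalg.lstsq(np.c_[d,-e],o2-o,rcond=None)[0];A=o+s[0]*d;B=o2+s[1]*e;return np.round((A+B)/2,3),round(np.linalg.norm(A-B),3)
print("knob",tri((452,258),(338,380)),"meter",at(p,385,133,.03),"rt",at(p,465,300,.0),at(p,550,130,0))
for X in([.139,-.609,.222],[.139,-.609,.4],[.1,-.4,.5]):print(X,proj(p,X),proj(q,X))
for n in("vial","stamp","cone"):
    b=eyes.look_for(n,p)
    print(n,[np.round(r["bbox"]) for r in b[:1]])
g=[cv2.cvtColor(np.asarray(c["pixels"]),cv2.COLOR_RGB2BGR) for c in(p,q,eyes.camera("wrist"))]
a=np.hstack([cv2.resize(g[0][90:420,380:560],(360,600)),cv2.resize(g[2],(440,600))]);cv2.imwrite("pics/m.png",a)
E
```

```text
knob (array([ 0.453, -0.27 ,  0.098]), np.float64(0.0)) meter [ 0.72062673 -0.17362681  0.03      ] rt [ 0.36669595 -0.33197847  0.        ] [ 0.73357567 -0.55279703  0.        ]
[0.139, -0.609, 0.222] [720.06559876 459.75836522] [ 322.85583767 1567.09109094]
[0.139, -0.609, 0.4] [884.60192877 530.84064968] [ 555.19362061 5744.90261222]
[0.1, -0.4, 0.5] [825.29808645 660.83030677] [-611.17469676 1020.43466137]
vial [array([288., 149., 298., 167.])]
stamp [array([328., 230., 351., 241.])]
cone [array([345., 171., 354., 182.])]
```

View pics/m.png

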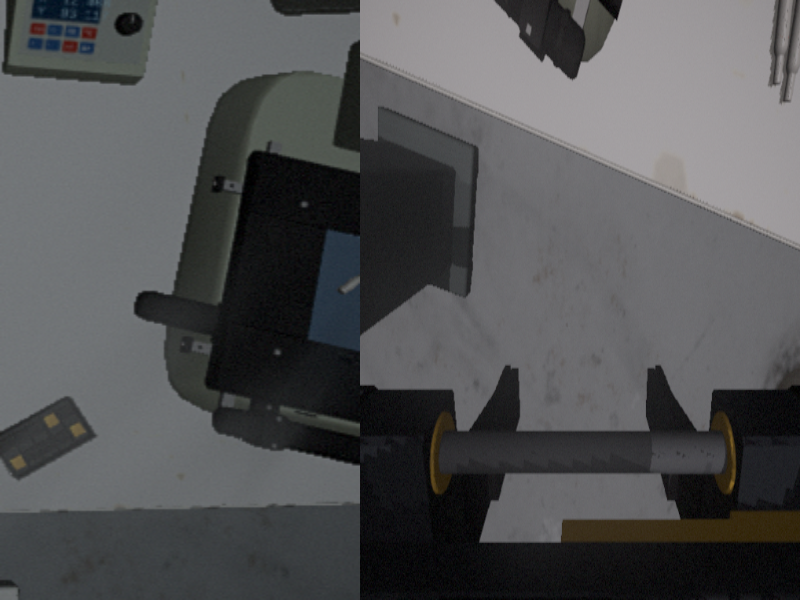

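The machine is a microscope-like instrument: stage at x≥0.33, y≤-0.27, lever end about 0.10 m high. I'll route close to the base and above it, with the gripper shut.

>>> arm_command(
  steps=[
    {"rot": [0, 0, 3.6], "slide": [0.016, 0.031, 0.008], "grip": 0},
    {"rot": [0, 0, 3.6], "slide": [0.016, 0.031, 0.008], "grip": 0},
    {"rot": [0, 0, 3.6], "slide": [0.016, 0.031, 0.008], "grip": 0},
    {"rot": [0, 0, 3.6], "slide": [0.016, 0.031, 0.008], "grip": 0},
    {"rot": [0, 0, 3.6], "slide": [0.016, 0.031, 0.008], "grip": 0},
    {"rot": [0, 0, 3.6], "slide": [0.016, 0.031, 0.008], "grip": 0},
    {"rot": [0, 0, 3.6], "slide": [0.016, 0.031, 0], "grip": 0},
    {"rot": [0, 0, 3.6], "slide": [0.016, 0.031, 0], "grip": 0},
  ],
)

```text
time: 2.1
ee_pos: [0.2673, -0.3602, 0.2708]
eef_rot: [0.934, 0.356, 0.0, 0.0]
ft_force: [0.0, 0.5, 0.0]
width: 0.0155
grip_force: 0.0
```

>>> arm_command(
  steps=[
    {"rot": [0, 0, 3.7], "slide": [0.019, 0.03, 0], "grip": 0},
    {"rot": [0, 0, 3.7], "slide": [0.019, 0.03, 0], "grip": 0},
    {"rot": [0, 0, 3.7], "slide": [0.019, 0.03, 0], "grip": 0},
    {"rot": [0, 0, 3.7], "slide": [0.019, 0.03, 0], "grip": 0},
    {"rot": [0, 0, 3.7], "slide": [0.019, 0.03, 0], "grip": 0},
    {"rot": [0, 0, 3.7], "slide": [0.019, 0.03, 0], "grip": 0},
    {"rot": [0, 0, 3.7], "slide": [0.019, 0.03, 0], "grip": 0},
    {"rot": [0, 0, 3.6], "slide": [0.019, 0.03, 0], "grip": 0},
  ],
)

```text
time: 3.1
ee_pos: [0.4194, -0.1193, 0.2706]
eef_rot: [0.812, 0.583, 0.0, 0.0]
ft_force: [1.2, -0.1, -0.7]
width: 0.0007
grip_force: 0.0
```

>>> arm_command(
  steps=[
    {"slide": [0.014, 0.0075, -0.02], "grip": 0},
    {"slide": [0.014, 0.0075, -0.02], "grip": 0},
    {"slide": [0.014, 0.0075, -0.02], "grip": 0},
    {"slide": [0.014, 0.0075, -0.02], "grip": 0},
    {"slide": [0.014, 0.0075, -0.02], "grip": 0},
    {"slide": [0.013, 0.0075, -0.02], "grip": 0},
    {"slide": [0, 0, -0.02], "grip": 0},
    {"slide": [0, 0, 0], "grip": 0},
  ],
)

```text
schema error: expected keys rot, slide, grip
```

```bash
python3 - <<'E'
from h import *
w=eyes.camera("wrist");t=eyes.camera("top");s=sensors.read_state();print(s["ee_pos"],s["ft_force"])
print(proj(w,s["ee_pos"]),proj(w,[.5025,-.0747,.048]),[ (r["conf"],np.round(r["bbox"])) for r in eyes.look_for("snap_tab",w)])
d=np.array([np.cos(np.radians(71.1)),np.sin(np.radians(71.1))]);n=np.array([-d[1],d[0]]);o=np.array([.5284,.001])
g=cv2.cvtColor(np.asarray(w["pixels"]),cv2.COLOR_RGB2BGR)
for a,b,c,z in((-.093,-.067,.015,.048),(.006,.012,.02,.052),(-.105,.15,.04,.032)):
    q=np.array([proj(w,[*(o+x*d+y*n),z]) for x,y in((a,-c),(b,-c),(b,c),(a,c))]).astype(int);cv2.polylines(g,[q],True,(0,0,255),1)
cv2.imwrite("pics/w1.png",g)
E
```

```text
[ 0.42041627 -0.11692695  0.27069293] [-0.0081145   0.28254494 -0.4545423 ]
[284.06507398 269.86515938] [341.42151471 128.56871033] [(0.63, array([328., 101., 354., 144.]))]
```

View pics/w1.png

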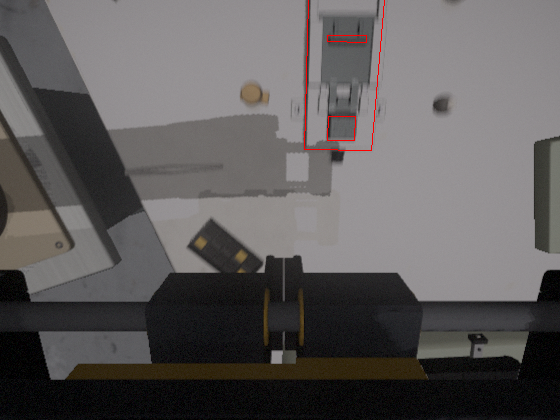

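The wrist view shows the model on the pad at (342,128) and the rib at (347,39), with matching yaw. I'll move over the pad; that call was refused for missing keys, so I'm resending it.

>>> arm_command(
  steps=[
    {"rot": [0, 0, 0], "slide": [0.014, 0.007, -0.022], "grip": 0},
    {"rot": [0, 0, 0], "slide": [0.014, 0.007, -0.022], "grip": 0},
    {"rot": [0, 0, 0], "slide": [0.014, 0.007, -0.022], "grip": 0},
    {"rot": [0, 0, 0], "slide": [0.014, 0.007, -0.022], "grip": 0},
    {"rot": [0, 0, 0], "slide": [0.014, 0.007, -0.022], "grip": 0},
    {"rot": [0, 0, 0], "slide": [0.012, 0.007, -0.022], "grip": 0},
    {"rot": [0, 0, 0], "slide": [0, 0, -0.022], "grip": 0},
    {"rot": [0, 0, 0], "slide": [0, 0, -0.022], "grip": 0},
  ],
)

```text
time: 4.25
ee_pos: [0.5004, -0.0798, 0.0936]
eef_rot: [0.814, 0.581, -0.0, -0.0]
ft_force: [0.2, 0.1, -0.3]
width: 0.0005
grip_force: 0.0
```

>>> arm_command(
  steps=[
    {"rot": [0, 0, 0], "slide": [0.002, 0.005, -0.015], "grip": 0},
    {"rot": [0, 0, 0], "slide": [0, 0, -0.015], "grip": 0},
    {"rot": [0, 0, 0], "slide": [0, 0, -0.012], "grip": 0},
    {"rot": [0, 0, 0], "slide": [0, 0, -0.003], "grip": 0},
    {"rot": [0, 0, 0], "slide": [0, 0, -0.003], "grip": 0},
    {"rot": [0, 0, 0], "slide": [0, 0, -0.003], "grip": 0},
    {"rot": [0, 0, 0], "slide": [0, 0, 0], "grip": 0},
    {"rot": [0, 0, 0], "slide": [0, 0, 0], "grip": 0},
  ],
)

```text
time: 5.25
ee_pos: [0.503, -0.0745, 0.0438]
eef_rot: [0.814, 0.582, 0.0, 0.0]
ft_force: [-0.9, -0.0, 1.6]
width: 0.0005
grip_force: 0.5
```

```bash
python3 - <<'E'
from h import *
t=eyes.camera("top");s=sensors.read_state();print(s["ee_pos"],s["ft_force"])
E
```

```text
[ 0.50297673 -0.07454646  0.04377799] [-1.47339502 -0.30313628  1.49021833]
```

Contact at 1.5 N. Pressing further, then holding.

>>> arm_command(
  steps=[
    {"rot": [0, 0, 0], "slide": [0, 0, -0.001], "grip": 0},
    {"rot": [0, 0, 0], "slide": [0, 0, -0.001], "grip": 0},
    {"rot": [0, 0, 0], "slide": [0, 0, -0.001], "grip": 0},
    {"rot": [0, 0, 0], "slide": [0, 0, -0.0005], "grip": 0},
    {"rot": [0, 0, 0], "slide": [0, 0, 0], "grip": 0},
    {"rot": [0, 0, 0], "slide": [0, 0, 0], "grip": 0},
    {"rot": [0, 0, 0], "slide": [0, 0, 0], "grip": 0},
    {"rot": [0, 0, 0], "slide": [0, 0, 0], "grip": 0},
  ],
)

```text
time: 6.3
ee_pos: [0.503, -0.0745, 0.0403]
eef_rot: [0.813, 0.582, 0.0, 0.0]
ft_force: [-1.3, -0.1, 4.1]
width: 0.0002
grip_force: 2.6
```

```bash
python3 - <<'E'
from h import *
t=eyes.camera("top");q=eyes.camera("scene");s=sensors.read_state();print(s["ee_pos"],s["ft_force"])
for p in(t,q):print([(r["conf"],np.round(r["bbox"])) for r in eyes.look_for("cover",p)])
g=[cv2.cvtColor(np.asarray(p["pixels"]),cv2.COLOR_RGB2BGR) for p in(t,q)]
cv2.imwrite("pics/c2.png",np.hstack([cv2.resize(g[0][170:270,225:325],(400,400),interpolation=2),cv2.resize(g[1][190:290,210:310],(400,400),interpolation=2)]))
E
```

```text
[ 0.50296863 -0.07454258  0.04031922] [-0.43826691 -1.95723991  4.77953411]
[(0.57, array([284., 206., 334., 239.])), (0.33, array([342., 169., 352., 181.]))]
[]
```

View pics/c2.png

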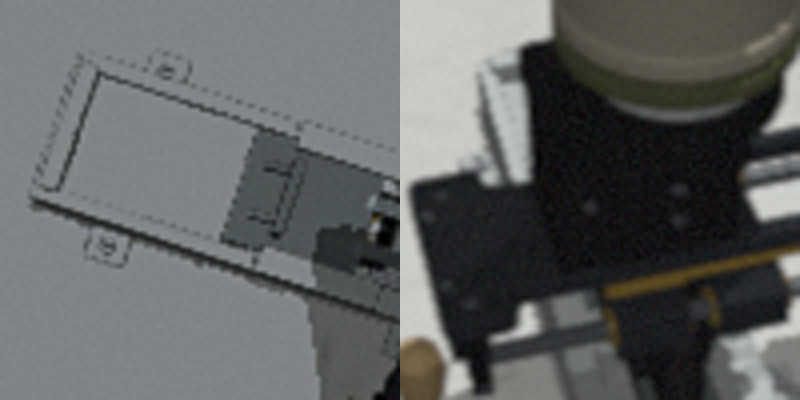

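The cover has jumped forward: its front edge is now past the seat step (at about (240,190) in the left crop). I'll lift, move behind the rib and go down.

>>> arm_command(
  steps=[
    {"rot": [0, 0, 0], "slide": [0, 0, 0.017], "grip": 0},
    {"rot": [0, 0, 0], "slide": [0, 0, 0.018], "grip": 0},
    {"rot": [0, 0, 0], "slide": [0.006, 0.017, 0], "grip": 0},
    {"rot": [0, 0, 0], "slide": [0.006, 0.017, 0], "grip": 0},
    {"rot": [0, 0, 0], "slide": [0.006, 0.017, 0], "grip": 0},
    {"rot": [0, 0, 0], "slide": [0.005, 0.016, 0], "grip": 0},
    {"rot": [0, 0, 0], "slide": [0, 0, 0], "grip": 0},
    {"rot": [0, 0, 0], "slide": [0, 0, 0], "grip": 0},
  ],
)

```text
time: 7.5
ee_pos: [0.5256, -0.0081, 0.0752]
eef_rot: [0.814, 0.581, -0.0, 0.0]
ft_force: [-0.0, -0.6, -0.7]
width: 0.0006
grip_force: 0.0
```

>>> arm_command(
  steps=[
    {"rot": [0, 0, 0], "slide": [0, 0, -0.01], "grip": 0},
    {"rot": [0, 0, 0], "slide": [0, 0, -0.008], "grip": 0},
    {"rot": [0, 0, 0], "slide": [0, 0, -0.006], "grip": 0},
    {"rot": [0, 0, 0], "slide": [0, 0, -0.004], "grip": 0},
    {"rot": [0, 0, 0], "slide": [0, 0, -0.003], "grip": 0},
    {"rot": [0, 0, 0], "slide": [0, 0, -0.002], "grip": 0},
    {"rot": [0, 0, 0], "slide": [0, 0, 0], "grip": 0},
    {"rot": [0, 0, 0], "slide": [0, 0, 0], "grip": 0},
  ],
)

```text
time: 8.5
ee_pos: [0.5259, -0.0074, 0.0422]
eef_rot: [0.813, 0.582, 0.0, 0.0]
ft_force: [-0.3, -0.1, -0.5]
width: 0.0003
grip_force: 0.0
```

>>> arm_command(
  steps=[
    {"rot": [0, 0, 0], "slide": [0.002, 0.006, 0], "grip": 0},
    {"rot": [0, 0, 0], "slide": [0.002, 0.006, 0], "grip": 0},
    {"rot": [0, 0, 0], "slide": [0.003, 0.009, 0], "grip": 0},
    {"rot": [0, 0, 0], "slide": [0.003, 0.009, 0], "grip": 0},
    {"rot": [0, 0, 0], "slide": [0.003, 0.009, 0], "grip": 0},
    {"rot": [0, 0, 0], "slide": [0.003, 0.009, 0], "grip": 0},
    {"rot": [0, 0, 0], "slide": [0.003, 0.009, 0], "grip": 0},
    {"rot": [0, 0, 0], "slide": [0.003, 0.008, 0], "grip": 0},
  ],
)

```text
time: 9.5
ee_pos: [0.5479, 0.0582, 0.042]
eef_rot: [0.813, 0.582, 0.0, -0.0]
ft_force: [0.7, 0.4, 0.2]
width: 0.0004
grip_force: 0.2
```

```bash
python3 - <<'E'
from h import *
t=eyes.camera("top");s=sensors.read_state();print(s["ee_pos"],s["ft_force"])
print([(r["conf"],np.round(r["bbox"])) for r in eyes.look_for("cover",t)])
g=cv2.cvtColor(np.asarray(t["pixels"]),cv2.COLOR_RGB2BGR)
cv2.imwrite("pics/c3.png",cv2.resize(g[165:275,215:375],(800,550),interpolation=2))
E
```

```text
[0.54817322 0.05949327 0.04221708] [-0.57882775  1.05278237 -0.02997808]
[(0.39, array([346., 170., 354., 182.]))]
```

View pics/c3.png

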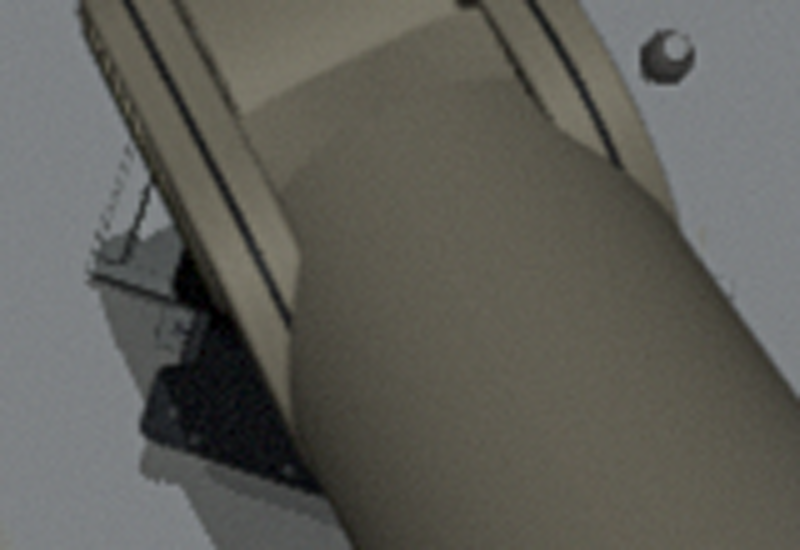

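The arm hides the cover here. I'll push on by force and position, slowing near the stop.

>>> arm_command(
  steps=[
    {"rot": [0, 0, 0], "slide": [0.002, 0.006, 0], "grip": 0},
    {"rot": [0, 0, 0], "slide": [0.002, 0.006, 0], "grip": 0},
    {"rot": [0, 0, 0], "slide": [0.002, 0.005, 0], "grip": 0},
    {"rot": [0, 0, 0], "slide": [0.001, 0.004, 0], "grip": 0},
    {"rot": [0, 0, 0], "slide": [0.001, 0.003, 0], "grip": 0},
    {"rot": [0, 0, 0], "slide": [0.001, 0.003, 0], "grip": 0},
    {"rot": [0, 0, 0], "slide": [0.0005, 0.0015, 0], "grip": 0},
    {"rot": [0, 0, 0], "slide": [0, 0, 0], "grip": 0},
  ],
)

```text
time: 10.6
ee_pos: [0.5573, 0.0863, 0.0421]
eef_rot: [0.813, 0.582, 0.0, -0.0]
ft_force: [-0.3, 0.7, -0.0]
width: 0.0007
grip_force: 0.0
```

>>> arm_command(
  steps=[
    {"rot": [0, 0, 0], "slide": [0.0005, 0.0015, 0], "grip": 0},
    {"rot": [0, 0, 0], "slide": [0.0005, 0.0015, 0], "grip": 0},
    {"rot": [0, 0, 0], "slide": [0.0005, 0.001, 0], "grip": 0},
    {"rot": [0, 0, 0], "slide": [0.0003, 0.001, 0], "grip": 0},
    {"rot": [0, 0, 0], "slide": [0.0003, 0.001, 0], "grip": 0},
    {"rot": [0, 0, 0], "slide": [0, 0, 0], "grip": 0},
    {"rot": [0, 0, 0], "slide": [0, 0, 0], "grip": 0},
    {"rot": [0, 0, 0], "slide": [0, 0, 0], "grip": 0},
  ],
)

```text
time: 11.6
ee_pos: [0.5584, 0.0896, 0.0419]
eef_rot: [0.814, 0.581, -0.002, 0.001]
ft_force: [-6.3, -9.4, 8.4]
width: 0.0002
grip_force: 5.4
```

```bash
python3 - <<'E'
from h import *
q=eyes.camera("scene");s=sensors.read_state();print(s["ee_pos"],s["ft_force"],s["grip_force"])
g=cv2.cvtColor(np.asarray(q["pixels"]),cv2.COLOR_RGB2BGR)
cv2.imwrite("pics/c4.png",cv2.resize(g[170:320,190:360],(680,600),interpolation=2))
E
```

```text
[0.55835803 0.08953599 0.0419159 ] [-6.68050852 -9.23646121  6.89741515] 5.411301255226135
```

View pics/c4.png

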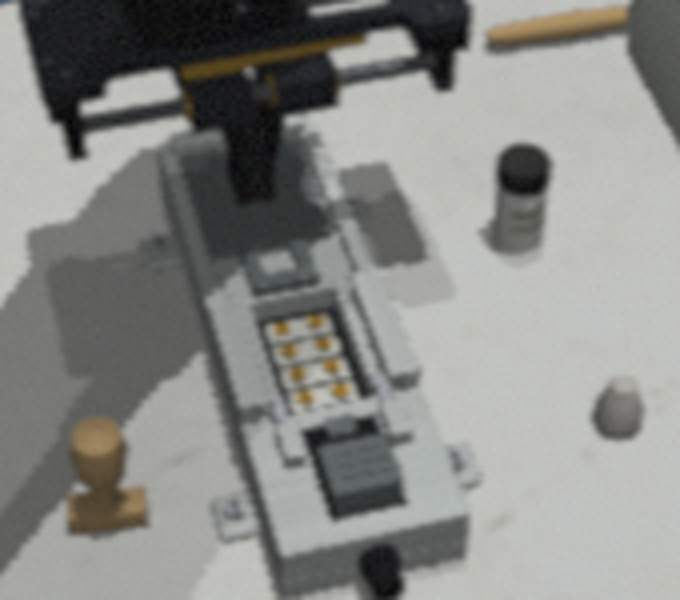

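The cover is on the ledge against the stop (a jump to about 12 N), and the vial, stamp and cone are still in place. I'll back off, lift and retreat.

>>> arm_command(
  steps=[
    {"rot": [0, 0, 0], "slide": [-0.001, -0.003, 0], "grip": 0},
    {"rot": [0, 0, 0], "slide": [-0.002, -0.006, 0], "grip": 0},
    {"rot": [0, 0, 0], "slide": [0, 0, 0.01], "grip": 0},
    {"rot": [0, 0, 0], "slide": [0, 0, 0.03], "grip": 0},
    {"rot": [0, 0, 0], "slide": [0, 0, 0.04], "grip": 0},
    {"rot": [0, 0, 0], "slide": [0, 0, 0.05], "grip": 0},
    {"rot": [0, 0, 0], "slide": [-0.02, -0.04, 0.03], "grip": 0},
    {"rot": [0, 0, 0], "slide": [-0.02, -0.04, 0.02], "grip": 0},
  ],
)

```text
time: 12.65
ee_pos: [0.5164, 0.0031, 0.2244]
eef_rot: [0.813, 0.582, 0.001, 0.001]
ft_force: [0.5, -0.4, 0.1]
width: 0.0006
grip_force: 0.0
```

>>> arm_command(
  steps=[
    {"rot": [0, 0, 0], "slide": [-0.015, -0.03, 0], "grip": 0},
    {"rot": [0, 0, 0], "slide": [-0.015, -0.03, 0], "grip": 0},
    {"rot": [0, 0, 0], "slide": [-0.015, -0.03, 0], "grip": 0},
    {"rot": [0, 0, 0], "slide": [-0.015, -0.03, 0], "grip": 0},
    {"rot": [0, 0, 0], "slide": [0, 0, 0], "grip": 0},
    {"rot": [0, 0, 0], "slide": [0, 0, 0], "grip": 0},
    {"rot": [0, 0, 0], "slide": [0, 0, 0], "grip": 0},
    {"rot": [0, 0, 0], "slide": [0, 0, 0], "grip": 0},
  ],
)

```text
time: 13.65
ee_pos: [0.4567, -0.1161, 0.2221]
eef_rot: [0.813, 0.582, 0.0, -0.0]
ft_force: [-0.1, -1.4, 0.1]
width: 0.0007
grip_force: 0.0
```

```bash
python3 - <<'E'
from h import *
t=eyes.camera("top");q=eyes.camera("scene");s=sensors.read_state();print(s["time"],s["ee_pos"],s["ft_force"])
d=np.array([np.cos(np.radians(71.1)),np.sin(np.radians(71.1))]);n=np.array([-d[1],d[0]]);o=np.array([.5284,.001])
G=[]
for p,(y,x) in((t,(170,225)),(q,(185,210))):
    g=cv2.resize(cv2.cvtColor(np.asarray(p["pixels"]),cv2.COLOR_RGB2BGR)[y:y+140,x:x+100],(400,560),interpolation=2)
    for a,b,c,z in((.1065,.1125,.02,.049),(.0655,.1355,.03,.035)):
        k=np.array([(proj(p,[*(o+u*d+v*n),z])-[x,y]+.5)*4 for u,v in((a,-c),(b,-c),(b,c),(a,c))]).astype(int);cv2.polylines(g,[k],True,(0,0,255),1)
    G.append(g)
cv2.imwrite("pics/f.png",np.hstack(G))
E
```

```text
13.75 [ 0.45650259 -0.1164611   0.22205858] [-0.80090507  0.59334322  0.25020756]
```

View pics/f.png

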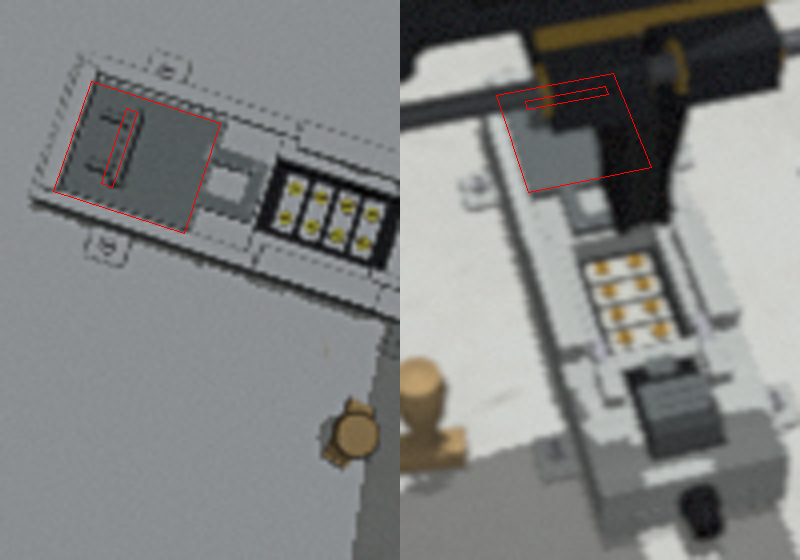

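In the top crop the cover lies flat against the end stop. Its plate, (55,190) to (220,125), matches the predicted final pose and the stamp is undisturbed. Handing in.

```bash
python3 -c "
from bench import order;print(order.close_job())"
```

```text
the job is handed in; nothing more can be done
None
```

I pressed the tab, the cover jumped free, and I pushed it along the ledge to the end stop; in the last pictures it lies flat there and the vial, stamp and cone stand where they were; handed in at about 14 s, but the hand-in gave no verdict.

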